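Loosen the red screw press by two counted turns

TASK

Loosen the press with the red knurled wheel: roll its rim anticlockwise (seen from above) with a fingertip until the white mark meets the brass pointer, then go on for exactly two full turns and stop with the mark back at the pointer. Use only light fingertip pressure on the wheel, without gripping anything or pushing on the screw or platen. Leave the press with the black wheel and the things around untouched, and draw the hand away at the end.

Things in the scene. Friction and masses are not known exactly. Their poses are not given: they have to be found in the camera images.
- red_hub (a point): centre of the top face of the red wheel, on its axis, 124 mm above the bench. The wheel is a horizontal disc 96 mm across and 20 mm high (too wide to grip), flat on top, steel knurl ribs 2 mm proud round its rim; it stays at this height as it turns. Only the screw, 12 mm thick, comes up through its middle: it stands 11 to 12 mm above the top face at the start and rises 5 mm per turn
- red_wheel (a joint): turning of the red wheel, rad: grows anticlockwise seen from above (loosening); 0 when its white mark is at the brass pointer for the first time, 6.28 after one full turn, 12.57 after two. At the start the mark stands 0.3 to 1.1 rad short of the pointer. Friction about 0.08 N m, it stays where it is left; nothing else stops it between -1.5 and 20 rad
- red_mark (a point): outer end of the white radial mark (6 mm wide, 28 mm long) on the top face of the red wheel, 44 mm from its axis; turns with the wheel
- red_pointer (a point): tip of the fixed brass pointer at the +y end of the red press's yoke, 54 mm from the axis; its top lies 12 mm below the wheel's top face
- red_press: Red press, fixed to the bench: dark steel bed 150 (x) x 180 (y) x 16 mm with a 4 mm cork pad, two steel columns 18 mm thick at y = +-70 mm, yoke 42 x 180 mm on top of them (z 80 to 100 mm). Origin: centre of its underside, the wheel's axis is its z axis. It carries the red wheel, the platen and the screw; the origin of the wheel's top face is 124 mm above this origin
- red_platen: steel platen 100 x 100 x 12 mm of the red press with the screw fixed to its middle; origin: centre of its underside, about 33.5 mm above the bench when the joint reads 0. The wheel lifts it 5 mm per turn
- black_hub (a point): centre of the top face of the black wheel, on its axis, 124 mm above the bench. The wheel is a horizontal disc 96 mm across and 20 mm high (too wide to grip), flat on top, steel knurl ribs 2 mm proud round its rim; it stays at this height as it turns. Only the screw, 12 mm thick, comes up through its middle: it stands 11 to 12 mm above the top face at the start and rises 5 mm per turn
- black_mark (a point): outer end of the white mark on the black wheel, 44 mm from its axis
- black_press: Black-wheeled press, fixed to the bench: dark steel bed 150 (x) x 180 (y) x 16 mm with a 4 mm cork pad, two steel columns 18 mm thick at y = +-70 mm, yoke 42 x 180 mm on top of them (z 80 to 100 mm). Origin: centre of its underside, the wheel's axis is its z axis. It carries a black wheel, alike in all else to the red one; to be left alone
- red_blank: loose wooden blank 80 x 60 x 12 mm lying under the red press's platen; origin: centre of its underside
- black_blank: loose wooden blank, the same, under the black press's platen
- jar: small glass jar, 44 mm across, 60 mm high, standing loose; origin under its centre
- spool: wooden spool, 40 mm across, 46 mm high, standing loose; origin under its centre
- dring: brass ring 40 mm across, 6 mm high, lying flat and loose; origin under its centre
- mallet: wooden mallet lying loose; handle along its x, 22 mm thick, head 50 mm thick and 80 mm long at x = 95 mm; origin on the bench under the middle of the handle
- awl: awl lying loose along its x, 135 mm long, 22 mm high; origin on the bench near its middle
- cup: white cup, 70 mm across, 70 mm high, standing loose; origin under its centre
Not all that is in view belongs to the job. What is shaped like the red_press but orange or pink is not meant.

How it is judged (in metres and radians):
On the way, in this order (a step that is already met when the one before it is completed fails the run):
1. the mark of the red wheel has come to the pointer (value of joint red_wheel above -0.1 rad).
2. the red wheel has made the first full turn past the pointer (value of joint red_wheel above 6 rad).
At the end, for the whole second after the job is handed in: the red wheel stands, at rest, two full turns past the first meeting of mark and pointer, the mark within 0.4 rad (23 degrees) of the pointer, and its platen has risen with it (value of joint red_wheel between 12.166 and 12.966 rad and velocity of joint red_wheel between -0.05 and 0.05 rad/s and height (world z) of red_platen above 0.0425 m); the robot touches nothing.
It fails at once if the black wheel is turned (its mark moves more than 6 mm) (distance of black_mark from where it was at the start of the episode above 0.006 m).
It fails at once if the red press is borne down on or pushed with more than 50 N (contact force between any of the arm, the fingers and red_press above 50 N).
It fails at once if the screw or platen is pushed or gripped with more than 3 N (contact force between any of the arm, the fingers and red_platen above 3 N).
It fails at once if a loose thing or blank is lifted, carried or shoved more than 20 mm (distance of any of jar, spool, dring, mallet, awl, cup, red_blank, black_blank from where it was at the start of the episode above 0.02 m).
It fails at once if the red wheel is unscrewed beyond two and a half turns (value of joint red_wheel above 15.7 rad).
It also fails if it takes over 66 s, if anything falls off the work surface, if the arm or the gripper's body presses on something with over 40 N, if the wrist force passes 120 N, or if a joint passes its speed limit or range.

ROBOT

A 6-joint arm with a two-finger parallel gripper is mounted at the origin on the work surface. World frame = base frame: x ahead of the robot, y to its left, z up, the work surface at z = 0. Lengths are in mm, angles in rad, forces in N, time in s.
With the tool pointing down it reaches from about 325 to 875 mm from the base axis. Payload 4.4 kg.
Tool frame: the origin (TCP) lies at the very end of the fingers, on their centre line; the grasp point (between the pads) lies 19 mm behind it; z points along the fingers, y is the line along which they close (so a half turn about z gives the same grasp; the last joint's range is limited). The gripper opens to 85 mm and grips with 20 to 120 N. Pads are 22 mm wide; open, the fingers measure 114 mm over their backs; the gripper's body (76 mm by 85 mm) begins 54 mm behind the grasp point. The pads swing forward as they close: fully open they stand 13 mm farther back than shut.
Start: joints at [1.155, 0.207, 1.542, -0, 1.393, -0.15], TCP at [151.051, 554.807, 231.282] pointing down, gripper open.
Joint ranges: [-2.73, 2.73], [-0.86, 2.22], [0.23, 2.46], [-1.11, 4.25], [0.08, 2.63], [-2.82, 2.82]. Speed limits (rad/s): [2.79, 2.79, 3.14, 3.14, 3.14, 3.14].

INTERFACE

Orientations are given as a unit quaternion [w, x, y, z].
In Python, from station import ctrl, eyes gives the robot as it stands.
- The arm moves only by the shell command python3 -m jog 'ROWS'. ROWS is a JSON list of rows, 1 to 12 of them, each written [opening, [dx, dy, dz], [rx, ry, rz]]: the opening from 0.0 (shut) to 1.0 (fully open), then dx, dy, dz in units of 20 mm, then a rotation vector rx, ry, rz in rad; each row is the pose to reach, as a shift and turn from the pose commanded when the command began, along the tool's axes at that moment; what a row does not reach only later rows make up. A row lasts 1/12 s, in which the tool goes at most 41.7 mm and 0.125 rad, less where a joint would pass 70% of its speed; a pose out of reach is approached as far as the arm can. The fingers move at their own pace and stop on an object; the grip force is fixed at half the most. Time passes only in rows, so rows that do not move let the fingers close. It prints the time, the measured TCP pose, the force, the opening and the grip force at its end. Input that does not fit is refused with a message, and nothing moves.
- ctrl.read_state(): the state, without advancing time (a new reading comes with each control period).
- eyes.camera(name): name is "scene" or "side" or "wrist"; returns a dict with "image" (400x640x3 uint8, red, green, blue), "fx", "fy", "cx", "cy" (pixels), "origin" and "orientation" of the camera in the world. Camera axes: x right, y down, z forward; pixel columns grow to the right and rows downward; lengths in mm; the calibration is good to about 2 mm. A picture is of the moment at which its call begins. There is no depth.
- ctrl.close_job(): hands the job in; it is judged then, once.
The state is a dict: "t": time; "qpos": joint angles; "joint_vel": joint speeds; "effort": joint torques, N m; "eef_pos": TCP position; "tool_rot": TCP orientation; "contact_force": force on the tool from outside, world axes, zero at the start; "ft_torque": the same for the moment, N m; "width": opening from 0.0 (shut) to 1.0 (fully open); "grasp_force": force on a finger pad.
Only numpy, scipy, OpenCV 4.12 (cv2) and the standard library are available. Lean on these libraries where they do the work, as an engineer would, in place of code of your own. Each camera call takes 0.05 s, during which the arm holds its last target. There are 200 camera calls.

## Working session

There is one attempt and no reset: what is moved stays moved. The work goes in short steps, Python scripts to look and compute and a shell command to move; the robot and the scene stay as the last step left them, time stands still between calls to the robot, and variables do not carry over. Pictures are saved under pics/ and viewed, at most 10 in all, crops included, and the job is handed in when it is done.

```bash
mkdir -p pics; ls; python3 - <<'E'
from station import ctrl, eyes
import cv2,numpy as np
s=ctrl.read_state();print({k:np.round(v,3).tolist() for k,v in s.items()})
for n in("scene","side"):
    c=eyes.camera(n);cv2.imwrite(f"pics/{n}0.png",c["image"][:,:,::-1]);print(n,[np.round(c[k],4).tolist() for k in("fx","fy","cx","cy","origin","orientation")])
E
```

```text
pics
{'t': 0.0, 'qpos': [1.155, 0.207, 1.543, -0.0, 1.393, -0.151], 'joint_vel': [0.001, 0.0, 0.001, -0.001, -0.001, -0.0], 'effort': [0.0, -38.306, -29.159, -0.0, 0.011, 0.0], 'eef_pos': [150.739, 554.106, 230.117], 'tool_rot': [-0.0, 0.132, 0.991, -0.001], 'contact_force': [-0.212, 0.639, 0.244], 'ft_torque': [-0.01, 0.012, 0.051], 'grasp_force': 0.0, 'width': 0.999}
scene [395.671, 395.671, 314.0705, 200.1881, [1271.0559, -244.2434, 639.4307], [-0.3838, 0.7155, 0.5171, -0.2708]]
side [411.6657, 411.6657, 315.0455, 201.3148, [157.9428, -849.9942, 874.6596], [-0.4099, 0.8893, -0.1846, 0.0836]]
```

View pics/scene0.png

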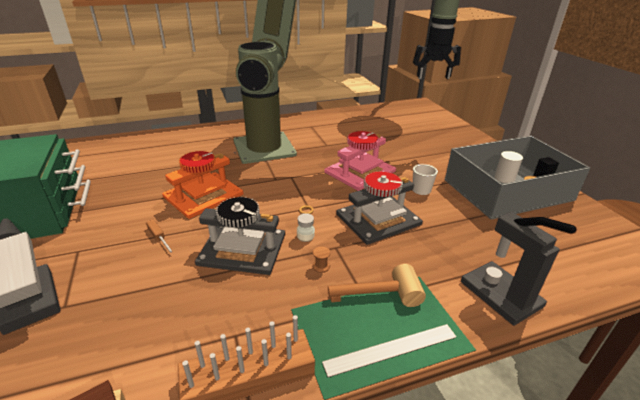

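View pics/side0.png

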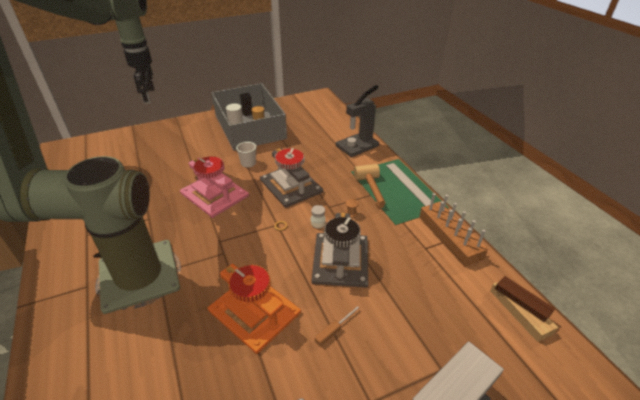

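Red-wheel candidates in the scene view are the orange press (198,160), the pink press (363,140) and the dark steel press (383,183). The black wheel is at (238,210). The dark steel press with the red wheel fits the description; in the side view it is at (290,157). I'll check it in a close crop.

```bash
python3 - <<'E'
import cv2,numpy as np
a=cv2.imread("pics/scene0.png")[155:245,325:445];b=cv2.imread("pics/side0.png")[130:220,240:340]
a=cv2.resize(a,None,fx=4,fy=4,interpolation=cv2.INTER_CUBIC);b=cv2.resize(b,None,fx=3.2,fy=4,interpolation=cv2.INTER_CUBIC)
cv2.imwrite("pics/crop0.png",np.hstack([a,b]))
E
cat > h.py <<'E'
import numpy as np
from station import ctrl,eyes
from scipy.spatial.transform import Rotation as R
def rot(q): return R.from_quat(np.roll(q,-1))
def ray(c,u,v):
    d=rot(c["orientation"]).apply([(u-c["cx"])/c["fx"],(v-c["cy"])/c["fy"],1.]);return np.array(c["origin"]),d/np.linalg.norm(d)
def atz(c,u,v,z):
    o,d=ray(c,u,v);return o+d*(z-o[2])/d[2]
def tri(r1,r2):
    A=0;b=0
    for o,d in(r1,r2):
        P=np.eye(3)-np.outer(d,d);A=A+P;b=b+P@o
    return np.linalg.solve(A,b)
def proj(c,p):
    q=rot(c["orientation"]).inv().apply(np.array(p,float)-c["origin"]);return np.array([c["cx"]+c["fx"]*q[0]/q[2],c["cy"]+c["fy"]*q[1]/q[2]])
E
```

```text
(no output)
```

View pics/crop0.png

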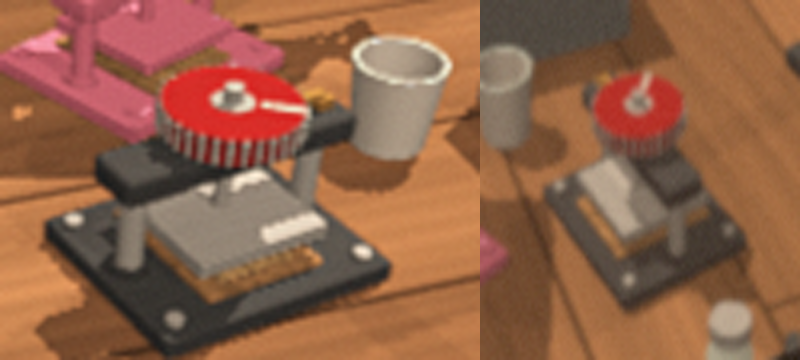

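The dark press really carries the red wheel. In the scene view its hub is at about (383.8,180.7), the mark end at (402,182.5) and the brass pointer at (405,179.5). In the side view the hub is at (289.8,156.3), the mark at (292,148.5) and the pointer at (278.4,150.5).

```bash
python3 - <<'E'
from h import *
import cv2
a=eyes.camera("scene");b=eyes.camera("side")
for n,u,v in(("hub",(383.8,180.7),(289.8,156.3)),("mark",(402,182.5),(292,148.5)),("ptr",(405,179.5),(278.4,150.5)),("cup",(425,170),(246.5,147)),("jar",(306,216),(318.5,210))):
    z={"hub":124,"mark":124,"ptr":112,"cup":70,"jar":60}[n]
    print(n,tri(ray(a,*u),ray(b,*v)).round(1),atz(a,*u,z).round(1),atz(b,*v,z).round(1))
# red mask centroids of pink press top wheel & black, rough
for n,u,v in(("pink",(363,138),(209,165)),("black",(238,207),(342,229))):print(n,tri(ray(a,*u),ray(b,*v)).round(1))
w=eyes.camera("wrist");s=ctrl.read_state();r=rot(s["tool_rot"]);print("wristcam in tool",r.inv().apply(w["origin"]-s["eef_pos"]).round(1),(r.inv()*rot(w["orientation"])).as_rotvec().round(3),w["fx"]);print(r.as_matrix().round(3))
E
```

```text
hub [519.3 197.8 123.2] [517.8 199.7 124. ] [518.5 193.3 124. ]
mark [541.8 236.8 123.8] [539.6 239.3 124. ] [541.2 233.  124. ]
ptr [504.7 269.2 105.7] [511.6 265.4 112. ] [501.5 257.2 112. ]
cup [423.8 386.1  70.7] [421.1 388.8  70. ] [423.9 384.8  70. ]
jar [526.5 -12.1  62.9] [517.9  -6.4  60. ] [527.7 -15.5  60. ]
pink [269.8 254.5 122.1]
black [ 524.4 -171.   124.6]
wristcam in tool [  67.7    0.4 -142.3] [-0.213 -0.213  1.561] 304.123309475953
[[-0.965  0.263 -0.   ]
 [ 0.263  0.965 -0.001]
 [ 0.    -0.001 -1.   ]]
```

The manual's scale: shifts go in units of 20 mm. Converting my numbers, -96 mm is -4.8, -59 mm is -2.95.

```bash
python3 -m jog '[[0,[-2,-1,0],[0,0,0]],[0,[-4,-2,0],[0,0,0]],[0,[-5.85,-2.95,0],[0,0,0]],[0,[-7.7,-3.9,0],[0,0,0]],[0,[-9.55,-4.8,0],[0,0,0]],[0,[-11.4,-5.75,0],[0,0,0]],[0,[-13.25,-6.65,0],[0,0,0]],[0,[-15.1,-7.6,0],[0,0,0]],[0,[-16.95,-8.55,0],[0,0,0]],[0,[-18.8,-9.45,0],[0,0,0]],[0,[-20.5,-10.3,0],[0,0,0]],[0,[-22,-11.05,0],[0,0,0]]]' && python3 -m jog '[[0,[-1.25,-0.6,0],[0,0,0]],[0,[-2.55,-1.3,0],[0,0,0]],[0,[-2.55,-1.3,0],[0,0,0]],[0,[-2.55,-1.3,0],[0,0,0]]]'; python3 - <<'E'
from h import *
import cv2
w=eyes.camera("wrist");cv2.imwrite("pics/w1.png",w["image"][:,:,::-1]);print(proj(w,[519,198,124]));np.savez("w1.npz",**w)
E
```

```text
t: 1.25
eef_pos: [519.5, 223.6, 231.3]
tool_rot: [0.0, 0.133, 0.991, -0.0]
contact_force: [-0.3, 0.4, -0.4]
width: 0.006
grasp_force: 0.0
t: 1.58
eef_pos: [560.6, 186.2, 230.8]
tool_rot: [-0.0, 0.134, 0.991, 0.0]
contact_force: [-1.1, 0.2, -0.1]
width: -0.003
grasp_force: 0.0
[315.25883686 145.83531557]
```

View pics/w1.png

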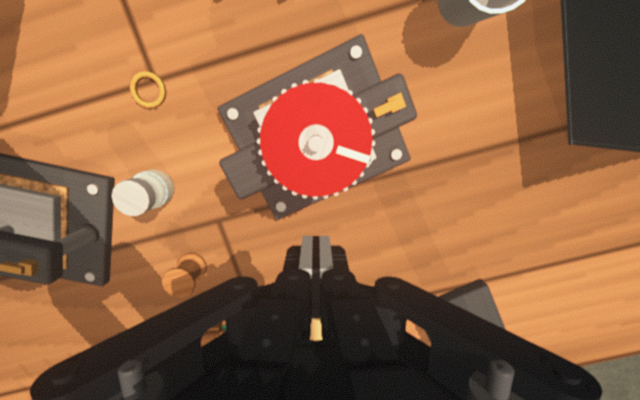

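The wrist view shows the red disc centred at about (317,139), the mark end at (371,159) and the pointer tip at about (377,109). Turning anticlockwise takes the mark up to the pointer. I'll fit the disc ellipse for the exact centre and work out the contact shift.

```bash
cat >> h.py <<'E'
import cv2
def look(c,hub=None):
    im=c["image"].astype(int);m=((im[:,:,0]>130)&(im[:,:,1]<75)&(im[:,:,2]<75)).astype(np.uint8)
    cs,_=cv2.findContours(m,cv2.RETR_EXTERNAL,cv2.CHAIN_APPROX_NONE)
    k=max(cs,key=cv2.contourArea);e=cv2.fitEllipse(cv2.convexHull(k));return e
def ang(c,u,v,hub,z=124): 
    p=atz(c,u,v,z)-hub;return np.arctan2(p[1],p[0])
E
python3 - <<'E'
from h import *
w=np.load("w1.npz");e=look(w);print(e);hub=atz(w,*e[0],124);print("hub",hub)
print("diam mm",e[1][0]/w["fx"]*(w["origin"][2]-124))
am=ang(w,371,159,hub);ap=ang(w,377,109,hub,112);print("mark",am,"ptr",ap,"to go",ap-am, np.hypot(*(atz(w,377,109,112)-hub)[:2]),np.hypot(*(atz(w,371,159,124)-hub)[:2]))
a=eyes.camera("scene");ea=look({"image":a["image"][165:205,360:410]});print("scene",atz(a,ea[0][0]+360,ea[0][1]+165,124))
s=ctrl.read_state();r=rot(s["tool_rot"]);print(s["eef_pos"],s["contact_force"]);d=hub-s["eef_pos"];print("hub in tool",r.inv().apply(d))
E
```

```text
((315.47845458984375, 139.67611694335938), (111.9094467163086, 113.66426086425781), 23.351408004760742)
hub [514.30624885 199.48105556 124.        ]
diam mm 91.74626066656968
mark 0.9713391180639487 ptr 1.742784304374684 to go 0.7714451863107353 56.064158255747834 48.1660076358891
scene [517.49493428 196.77571928 124.        ]
[559.26530047 187.84411262 230.9002516 ] [-0.66272929  0.51864824  0.06058469]
hub in tool [ 46.29857142  -0.5795863  106.960296  ]
```

```bash
python3 -m jog '[[0,[0.5,-0.05,1.5],[0,0,0]],[0,[0.5,-0.05,3],[0,0,0]],[0,[0.5,-0.05,4.25],[0,0,0]],[0,[0.5,-0.05,4.9],[0,0,0]],[0,[0.5,-0.05,4.9],[0,0,0]],[0,[0.5,-0.05,4.9],[0,0,0]]]' && python3 -m jog '[[0,[0,0,0.1],[0,0,0]],[0,[0,0,0.2],[0,0,0]],[0,[0,0,0.3],[0,0,0]],[0,[0,0,0.35],[0,0,0]],[0,[0,0,0.35],[0,0,0]],[0,[0,0,0.35],[0,0,0]]]'; python3 - <<'E'
from h import *
w=eyes.camera("wrist");cv2.imwrite("pics/w2.png",w["image"][:,:,::-1]);s=ctrl.read_state();print(s["eef_pos"],s["contact_force"])
E
```

```text
t: 2.18
eef_pos: [548.6, 190.2, 132.7]
tool_rot: [-0.001, 0.132, 0.991, -0.0]
contact_force: [0.1, -0.2, 0.7]
width: 0.002
grasp_force: 0.0
t: 2.68
eef_pos: [550.2, 189.1, 126.6]
tool_rot: [0.0, 0.133, 0.991, 0.0]
contact_force: [0.3, -1.0, 0.5]
width: 0.001
grasp_force: 0.0
[550.17787642 189.1181549  126.5132867 ] [-0.10874168 -0.60069457 -0.06244699]
```

View pics/w2.png

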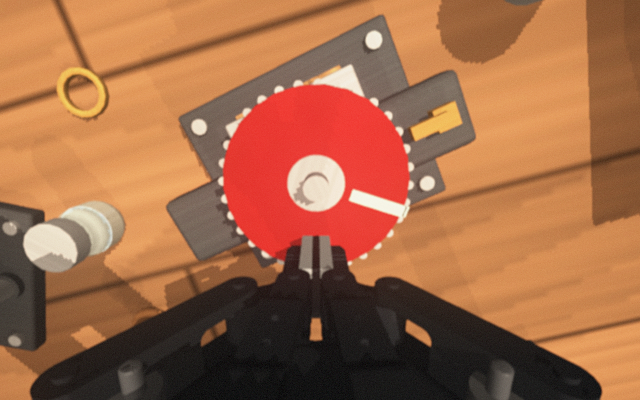

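The fingertip at (316,237) hovers over the wheel about 31 mm from the hub, which is at (317,178). The mark end is at (405,211) and the pointer tip at (412,136). Next I'll touch down gently.

```bash
for i in 1; do python3 -m jog '[[0,[0,0,0.05],[0,0,0]],[0,[0,0,0.1],[0,0,0]],[0,[0,0,0.1],[0,0,0]],[0,[0,0,0.1],[0,0,0]]]' ; python3 -m jog '[[0,[0,0,0.025],[0,0,0]],[0,[0,0,0.05],[0,0,0]],[0,[0,0,0.05],[0,0,0]],[0,[0,0,0.05],[0,0,0]]]'; done
```

```text
t: 3.07
eef_pos: [550.0, 189.1, 124.2]
tool_rot: [-0.0, 0.133, 0.991, -0.0]
contact_force: [-0.4, 0.1, 0.8]
width: -0.003
grasp_force: 0.0
t: 3.4
eef_pos: [550.1, 189.1, 124.1]
tool_rot: [0.0, 0.133, 0.991, -0.0]
contact_force: [-2.8, -0.6, 4.7]
width: 0.002
grasp_force: 2.7
```

```bash
python3 -m jog '[[0,[0,0,0.025],[0,0,0]],[0,[0,0,0.05],[0,0,0]],[0,[0,0,0.05],[0,0,0]]]' ; python3 -m jog '[[0,[0.025,0.305,0],[0,0,0]],[0,[0.105,0.6,0],[0,0,0]],[0,[0.235,0.875,0],[0,0,0]],[0,[0.235,0.875,0],[0,0,0]]]'; python3 - <<'E'
from h import *
w=eyes.camera("wrist");np.savez("w3.npz",**w)
im=w["image"].astype(int);hub=np.array([516,198,124.])
# white pixel profile on ring r=35..41
t=np.arange(-180,180,2);
v=[np.mean([im[tuple(np.round(proj(w,hub+[r*np.cos(a),r*np.sin(a),0])).astype(int)[::-1])].min() if True else 0 for r in(30,34,38)]) for a in np.radians(t)]
print([(int(a),int(x)) for a,x in zip(t,v) if x>120]);print(look(w))
E
```

```text
t: 3.65
eef_pos: [550.1, 189.2, 124.1]
tool_rot: [0.0, 0.132, 0.991, -0.0]
contact_force: [-3.6, -1.6, 9.5]
width: 0.001
grasp_force: 4.9
t: 3.98
eef_pos: [551.6, 207.8, 124.1]
tool_rot: [0.002, 0.132, 0.991, 0.0]
contact_force: [-0.7, -0.2, 6.6]
width: 0.002
grasp_force: 3.3
[(76, 226), (78, 231), (80, 229), (82, 230), (84, 223)]
((277.165283203125, 183.78509521484375), (182.12640380859375, 189.59628295898438), 111.39344787597656)
```

```bash
cat > m.py <<'E'
from h import *
hub=np.array([516,198,124.]);t=np.arange(-180,180,2)
w=eyes.camera("wrist");im=w["image"].astype(int)
def px(r,a):
    u,v=np.round(proj(w,hub+[r*np.cos(a),r*np.sin(a),0])).astype(int)
    return im[v,u].min() if 0<=u<640 and 0<=v<400 else -1
v=np.array([np.mean([px(r,a) for r in(28,32,36)]) for a in np.radians(t)])
print("white deg",t[v>150],"out",t[v<0][[0,-1]] if (v<0).any() else "")
s=ctrl.read_state();d=np.array(s["eef_pos"])-hub;print("tcp deg",np.degrees(np.arctan2(d[1],d[0])).round(1),"r",np.hypot(*d[:2]).round(1),"F",np.round(s["contact_force"],1),"t",s["t"])
E
python3 -m jog '[[0,[0.28,0.36,0.025],[0,0,0]],[0,[0.64,0.64,0.025],[0,0,0]],[0,[1.06,0.815,0.025],[0,0,0]],[0,[1.515,0.875,0.025],[0,0,0]],[0,[1.97,0.815,0.025],[0,0,0]],[0,[2.39,0.64,0.025],[0,0,0]],[0,[2.39,0.64,0.025],[0,0,0]]]' ; python3 m.py
```

```text
t: 4.62
eef_pos: [508.5, 232.9, 124.0]
tool_rot: [0.002, 0.132, 0.991, 0.001]
contact_force: [-0.5, 0.5, 7.2]
width: 0.003
grasp_force: 4.1
white deg [138 140 142 144 146 148] out 
tcp deg 102.2 r 35.7 F [-2.3 -0.   9.5] t 4.6667
```

To row units: -65.3 mm is -3.265, -64.1 mm is -3.205.

```bash
python3 -m jog '[[0,[0.36,-0.28,0],[0,0,0]],[0,[0.64,-0.64,0],[0,0,0]],[0,[0.815,-1.06,0],[0,0,0]],[0,[0.875,-1.515,0],[0,0,0]],[0,[0.815,-1.97,0],[0,0,0]],[0,[0.64,-2.39,0],[0,0,0]],[0,[0.36,-2.75,0],[0,0,0]],[0,[0,-3.03,0],[0,0,0]],[0,[-0.42,-3.205,0],[0,0,0]],[0,[-0.875,-3.265,0],[0,0,0]],[0,[-1.33,-3.205,0],[0,0,0]],[0,[-1.75,-3.03,0],[0,0,0]]]' ; python3 m.py
```

```text
t: 5.67
eef_pos: [526.0, 164.6, 124.0]
tool_rot: [0.001, 0.133, 0.991, 0.0]
contact_force: [-4.1, 0.3, 12.0]
width: -0.001
grasp_force: 6.0
white deg [-104 -102 -100  -98  -96  -94] out 
tcp deg -69.8 r 35.3 F [ 0.5  0.1 10.4] t 5.7167
```

```bash
python3 -m jog '[[0,[-0.36,0.28,0],[0,0,0]],[0,[-0.64,0.64,0],[0,0,0]],[0,[-0.815,1.06,0],[0,0,0]],[0,[-0.875,1.515,0],[0,0,0]],[0,[-0.815,1.97,0],[0,0,0]],[0,[-0.64,2.39,0],[0,0,0]],[0,[-0.36,2.75,0],[0,0,0]],[0,[0,3.03,0],[0,0,0]],[0,[0.42,3.205,0],[0,0,0]],[0,[0.875,3.265,0],[0,0,0]],[0,[1.33,3.205,0],[0,0,0]],[0,[1.75,3.03,0],[0,0,0]]]' ; python3 m.py
```

```text
t: 6.72
eef_pos: [510.1, 233.1, 124.1]
tool_rot: [0.004, 0.132, 0.991, 0.001]
contact_force: [2.3, 0.7, 5.9]
width: -0.002
grasp_force: 2.9
white deg [] out 
tcp deg 102.5 r 35.7 F [-0.7  0.6  4.6] t 6.7667
```

```bash
sed -i 's/^w=eyes.camera("wrist")/import sys\nw=eyes.camera(sys.argv[1] if len(sys.argv)>1 else "wrist")/' m.py; python3 m.py scene; python3 m.py side; python3 - <<'E'
from h import *
w=eyes.camera("wrist")["image"][60:360,120:520];s=eyes.camera("scene")["image"][150:225,335:435]
cv2.imwrite("pics/w4.png",np.hstack([w,cv2.resize(s,(400,300))])[:,:,::-1])
E
```

```text
white deg [42] out 
tcp deg 102.5 r 35.7 F [-0.4  1.6  9. ] t 6.8167
white deg [] out 
tcp deg 102.4 r 35.7 F [-1.7  1.1  8.7] t 6.8667
```

View pics/w4.png

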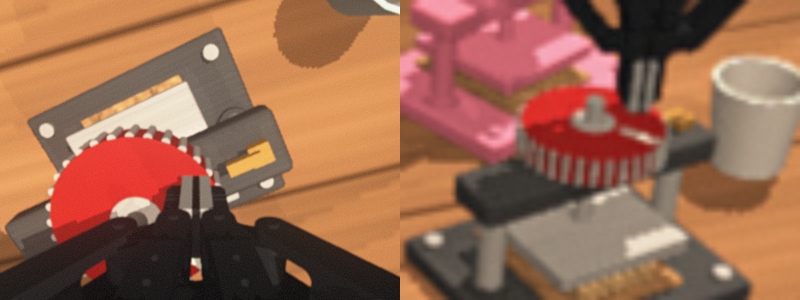

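The scene crop shows the finger on the wheel and the shaded mark at about 43°. The joint is therefore at about 303°, or 5.3 rad. I'll continue.

```bash
python3 -m jog '[[0,[0.36,-0.28,0],[0,0,0]],[0,[0.64,-0.64,0],[0,0,0]],[0,[0.815,-1.06,0],[0,0,0]],[0,[0.875,-1.515,0],[0,0,0]],[0,[0.815,-1.97,0],[0,0,0]],[0,[0.64,-2.39,0],[0,0,0]],[0,[0.36,-2.75,0],[0,0,0]],[0,[0,-3.03,0],[0,0,0]],[0,[-0.42,-3.205,0],[0,0,0]],[0,[-0.875,-3.265,0],[0,0,0]],[0,[-1.33,-3.205,0],[0,0,0]],[0,[-1.75,-3.03,0],[0,0,0]]]' ; python3 m.py
```

```text
t: 7.97
eef_pos: [526.0, 164.6, 124.0]
tool_rot: [0.001, 0.133, 0.991, 0.0]
contact_force: [-4.9, 0.6, 12.4]
width: -0.006
grasp_force: 6.1
white deg [146 148 150 152 154 156] out 
tcp deg -70.0 r 35.3 F [-0.1  0.7 11.5] t 8.0167
```

To row units: 65.3 mm is 3.265, 64.1 mm is 3.205.

```bash
python3 -m jog '[[0,[-0.36,0.28,0],[0,0,0]],[0,[-0.64,0.64,0],[0,0,0]],[0,[-0.815,1.06,0],[0,0,0]],[0,[-0.875,1.515,0],[0,0,0]],[0,[-0.815,1.97,0],[0,0,0]],[0,[-0.64,2.39,0],[0,0,0]],[0,[-0.36,2.75,0],[0,0,0]],[0,[0,3.03,0],[0,0,0]],[0,[0.42,3.205,0],[0,0,0]],[0,[0.875,3.265,0],[0,0,0]],[0,[1.33,3.205,0],[0,0,0]],[0,[1.75,3.03,0],[0,0,0]]]' ; python3 m.py;python3 m.py scene
```

```text
t: 9.02
eef_pos: [510.1, 233.1, 124.1]
tool_rot: [0.004, 0.132, 0.991, 0.001]
contact_force: [3.9, -0.0, 6.2]
width: -0.0
grasp_force: 3.0
white deg [] out 
tcp deg 102.5 r 35.7 F [-0.8 -0.9  5.5] t 9.0667
white deg [] out 
tcp deg 102.5 r 35.6 F [-1.3  0.3 10. ] t 9.1167
```

```bash
python3 -m jog '[[0,[0.36,-0.28,0],[0,0,0]],[0,[0.64,-0.64,0],[0,0,0]],[0,[0.815,-1.06,0],[0,0,0]],[0,[0.875,-1.515,0],[0,0,0]],[0,[0.815,-1.97,0],[0,0,0]],[0,[0.64,-2.39,0],[0,0,0]],[0,[0.36,-2.75,0],[0,0,0]],[0,[0,-3.03,0],[0,0,0]],[0,[-0.42,-3.205,0],[0,0,0]],[0,[-0.875,-3.265,0],[0,0,0]]]' ; python3 m.py;python3 m.py scene
```

```text
t: 9.95
eef_pos: [507.7, 165.2, 124.0]
tool_rot: [0.001, 0.133, 0.991, 0.001]
contact_force: [-3.8, 3.7, 11.9]
width: 0.006
grasp_force: 5.9
white deg [32 34] out 
tcp deg -100.5 r 34.1 F [-1.  -0.2 12.2] t 10.0
white deg [ 32  34  36  38  40  42 150] out 
tcp deg -100.6 r 34.1 F [ 1.8 -0.6  8.7] t 10.05
```

```bash
python3 -m jog '[[0,[-0.455,0.06,0],[0,0,0]],[0,[-0.875,0.235,0],[0,0,0]],[0,[-1.235,0.515,0],[0,0,0]],[0,[-1.515,0.875,0],[0,0,0]],[0,[-1.69,1.295,0],[0,0,0]],[0,[-1.69,1.295,0],[0,0,0]]]' ; python3 m.py;python3 m.py scene
```

```text
t: 10.55
eef_pos: [548.8, 181.5, 124.0]
tool_rot: [0.002, 0.132, 0.991, 0.001]
contact_force: [0.5, 1.2, 8.1]
width: 0.003
grasp_force: 4.4
white deg [84 86 88 90 92] out 
tcp deg -26.7 r 36.7 F [0.8 1.  7.8] t 10.6
white deg [90 92 94 96 98] out 
tcp deg -26.7 r 36.8 F [1.4 1.2 7.7] t 10.65
```

To row units: 8 mm is 0.4, -1.2 mm is -0.06.

```bash
python3 -m jog '[[0,[-0.045,0.2,0],[0,0,0]],[0,[-0.06,0.4,0],[0,0,0]],[0,[-0.06,0.4,0],[0,0,0]],[0,[-0.06,0.4,-0.15],[0,0,0]],[0,[-0.06,0.4,-0.75],[0,0,0]],[0,[-0.06,0.4,-2],[0,0,0]],[0,[-0.06,0.4,-3.75],[0,0,0]],[0,[-0.5,0.4,-5.35],[0,0,0]],[0,[-0.55,0.4,-5.35],[0,0,0]],[0,[-0.55,0.4,-5.35],[0,0,0]]]'; python3 m.py; python3 m.py scene; python3 - <<'E'
from h import *
w=eyes.camera("wrist");im=w["image"][40:260,180:460];print(look(w)[0],atz(w,*look(w)[0],124));np.savez("w5.npz",**w)
cv2.imwrite("pics/w5.png",cv2.resize(im,None,fx=2.5,fy=2.5)[:,:,::-1])
E
```

```text
t: 11.48
eef_pos: [561.0, 185.7, 232.1]
tool_rot: [0.003, 0.133, 0.991, 0.001]
contact_force: [-0.2, -0.0, -0.2]
width: -0.0
grasp_force: 0.0
white deg [ 92  94  96  98 100 102] out 
tcp deg -16.1 r 45.1 F [-1.4 -0.3 -0.5] t 11.5333
white deg [ 98 100 102 104 106 108 110] out 
tcp deg -16.7 r 44.0 F [-0.1  0.2 -0.4] t 11.5833
(317.16033935546875, 142.81021118164062) [514.21389621 199.16053667 124.        ]
```

View pics/w5.png

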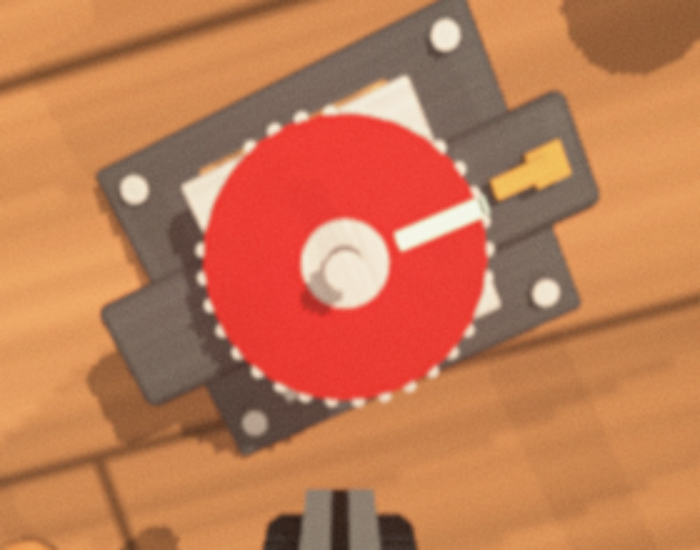

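The mark's outer end at crop (483,208) points straight at the brass pointer tip at (492,190), only a few degrees off. The tracked angles (80→143→261→403→511→757→818°, pointer at 100°) add up to two turns. The hand is clear, so I'm handing in.

```bash
python3 -c "
from station import ctrl
print(ctrl.close_job())"
```

```text
the job is handed in; nothing more can be done
None
```

I turned the red wheel anticlockwise two full turns past the pointer by my tracked mark angles (one mid-run reading was hidden), stopped with the mark a few degrees from the pointer, lifted the hand clear and handed the job in; the hand-in returned no verdict.

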